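Put away the lime and the garlic and close the storage boxes

TASK

Put the lime into the round storage box and the garlic bulb into the square one (the lemon is already in the oblong one), then close all three boxes with the lids that belong to them, each lid fully seated and flush on its rim. Keep the boxes upright, standing on the worktop.

Things in the scene. Friction and masses are not known exactly. Their poses are not given: they have to be found in the camera images.
- round_box: White enamel storage box with a dark blue rim, open on top, round, 120 mm outside and 112 mm inside diameter, 62 mm high, walls and floor 4 mm thick, 0.45 kg, loose. Origin: centre of its underside; z up. The inner floor is 4 mm and the rim 62 mm above the origin. It is for the lime.
- square_box: White enamel storage box with a dark blue rim, open on top, square with rounded corners, 120 x 120 mm outside and 112 x 112 mm inside, 76 mm high, walls and floor 4 mm thick, 0.45 kg, loose. Origin: centre of its underside; z up, x and y across its sides. The inner floor is 4 mm and the rim 76 mm above the origin. It is for the garlic bulb.
- oblong_box: White enamel storage box with a dark blue rim, open on top, oblong with rounded corners, 148 x 92 mm outside and 140 x 84 mm inside, 76 mm high, walls and floor 4 mm thick, 0.45 kg, loose. Origin: centre of its underside; z up, x along its long side. The inner floor is 4 mm and the rim 76 mm above the origin. A lemon (78 x 55 x 56 mm) already lies in it and stays there.
- round_lid: Round dark brown wooden lid of the round box, 128 mm across, 9 mm thick; pale wooden round knob (neck 20 mm, head 30 mm) on top; grey plug below, 8 mm deep, tapering from 104 mm across to 92 mm at its foot. Origin: centre of the plug's foot; z up. Board z 8 to 17 mm, knob head 31 to 45. Closed: origin 54 mm above the box's. 0.14 kg.
- square_lid: Square dark brown wooden lid of the square box, 128 x 128 mm, 9 mm thick; pale wooden bar grip 60 mm long (x), 18 mm wide (y) on top; grey plug below, 8 mm deep, tapering from 104 x 104 mm to 92 x 92 mm at its foot. Origin: centre of the plug's foot; z up, x along the grip; fits any quarter turn. Board z 8 to 17 mm, grip 17 to 45. Closed: origin 68 mm above the box's. 0.14 kg.
- oblong_lid: Oblong dark brown wooden lid of the oblong box, 156 x 100 mm, 9 mm thick; pale wooden bar grip 60 mm long (x), 18 mm wide (y) on top; grey plug below, 8 mm deep, tapering from 132 x 76 mm to 120 x 64 mm at its foot. Origin: centre of the plug's foot; z up, x along long side and grip; fits either way round. Board z 8 to 17 mm, grip 17 to 45. Closed: origin 68 mm above the box's. 0.14 kg.
- garlic: A whole whitish-pink garlic bulb, roundish, 60 mm across and 59 mm high to the tip, widest about 27 mm up, about 40 g. Origin: centre of its underside as it stands, z up through the tip.
- lime: A green lime (the only one on the worktop), 55 mm long (x), 46 mm wide (y) and 45 mm high, about 50 g, lying on the worktop. Origin: centre of its underside as it lies; z up.
Mind the look-alikes: they are no part of the job. What is shaped like the lime but blue or turquoise is not meant.

How it is judged:
By the outcome, as a careful person would: the job done as asked, in the order asked, and still so for the second after the job is handed in, with the robot touching nothing.
It also fails if it takes over 136 s, if anything falls off the work surface, if the arm or the gripper's body presses on something with over 40 N, if the wrist force passes 120 N, or if a joint passes its speed limit or range.

ROBOT

A 7-joint arm with a two-finger parallel gripper is mounted at the origin on a cart in front of the work surface, level with it; the furniture and walls round the work are solid. World frame = base frame: x ahead of the robot, y to its left, z up, the work surface at z = 0. Lengths are in m, angles in rad, forces in N, time in s.
With the tool pointing down it reaches from about 0.4 to 0.85 m from the base axis. Payload 4.4 kg.
Tool frame: the origin (TCP) lies where the fingers leave the gripper's body, on its centre line; the fingertips stand 97 mm ahead of it and the grasp point (between the pads) lies 78 mm ahead of it; z points along the fingers, y is the line along which they close (so a half turn about z gives the same grasp; the last joint's range is limited). The gripper opens to 94 mm and grips with 3 to 60 N. Pads are 16 mm wide; open, the fingers measure 119 mm over their backs; the gripper's body (75 mm by 177 mm) begins 78 mm behind the grasp point.
Start: joints at [1.077, 0.628, 0.038, 1.517, -0.027, 0.996, -0.02], TCP at [0.27, -0.591, 0.303] pointing down, gripper open.
Joint ranges: [-3.06, 3.06], [-0.37, 2.12], [-1.25, 1.32], [0.18, 2.47], [-1.1, 4.24], [0.23, 1.98], [-2.94, 2.94]. Speed limits (rad/s): [2.57, 2.57, 3.14, 3.14, 3.14, 3.14, 3.14].

INTERFACE

Orientations are given as a unit quaternion [x, y, z, w].
In Python, from workcell import state, capture, get_calibration, finish_job gives the robot as it stands.
- The arm moves only by the shell command python3 -m inch 'ROWS' [FORCE]. ROWS is JSON, a list that holds one entry, the list of rows, each a list of 7 numbers: the finger opening in mm, from 0 to 94, then the shift along the tool's x, y, z in mm, then the turn, a rotation vector about the tool's x, y, z in rad. A call has 1 to 10 rows; each row shifts and turns the commanded pose from where the row before left it, along the tool's axes as they then stand; what a row does not reach is not made up. A row lasts 1/8 s, in which the tool goes at most 62.5 mm and 10.7 degrees, less where a joint would pass 70% of its speed; a pose out of reach is approached as far as the arm can. A call is refused whole if a number of a shift passes 62.5 or a number of a turn 0.188, either way. A call with a gripper value outside its range is refused whole. The fingers move at their own pace and stop on an object; FORCE is the grip in N (left out, the last holds). Time passes only in rows, so rows that do not move let the fingers close. It gives the time, the measured TCP pose, the force, the opening and the grip force at its end, in the units of the state.
- state(): the state, without advancing time (a new reading comes with each control period).
- capture(name): name is "scene" or "top" or "wrist"; returns the picture (384x512x3 uint8, red, green, blue); there is no depth.
- get_calibration(name): a dict with "fx", "fy", "cx", "cy" (pixels), "R" (3x3) and "t" (3): a world point X has camera coordinates R X + t. Camera axes: x right, y down, z forward; pixel columns grow to the right and rows downward; lengths in m; the calibration is good to about 2 mm. A picture is of the moment at which its call begins: read the wrist's pose just before it. get_calibration takes no time and is no camera call; for the wrist camera it gives the pose at the moment of the call.
- finish_job(): hands the job in; it is judged then, once.
The state is a dict: "clock": time; "joint_positions": joint angles; "qd": joint speeds; "joint_efforts": joint torques, N m; "tcp_pos": TCP position; "tool_rot": TCP orientation; "ft_force": force on the tool from outside, world axes, zero at the start; "wrist_torque": the same for the moment, N m; "width": opening from 0.0 (shut) to 1.0 (fully open); "grip_force": force on a finger pad.
Only numpy, scipy, OpenCV 4.12 (cv2) and the standard library are available. Lean on these libraries where they do the work, as an engineer would, in place of code of your own. Each camera call takes 0.05 s, during which the arm holds its last target. There are 200 camera calls.

## Working session

There is one attempt and no reset: what is moved stays moved. The work goes in short steps, Python scripts to look and compute and a shell command to move; the robot and the scene stay as the last step left them, time stands still between calls to the robot, and variables do not carry over. Pictures are saved under pics/ and viewed, at most 14 in all, crops included, and the job is handed in when it is done.

```bash
ls; mkdir -p pics
python3 - <<'E'
from workcell import *
import cv2
for n in("scene","top"):
    im=capture(n);cv2.imwrite(f"pics/{n}0.png",cv2.resize(im[:,:,::-1],(800,600),interpolation=cv2.INTER_CUBIC))
    print(n,get_calibration(n))
print(state())
E
```

```text
pics
scene {'fx': 430.9401184151252, 'fy': 430.9401184151252, 'cx': 259.2532376028502, 'cy': 196.59004347994303, 'R': array([[ 0.89296286, -0.45010931,  0.0043513 ],
       [-0.26200602, -0.52760038, -0.80807839],
       [ 0.36601936,  0.72044393, -0.58905889]]), 't': array([-0.43611595,  0.1448448 ,  1.30685588])}
top {'fx': 461.3671771081683, 'fy': 461.3671771081683, 'cx': 250.86437721613228, 'cy': 188.9055061570867, 'R': array([[ 0.02904001, -0.99954163,  0.00855656],
       [-0.99842841, -0.02941601, -0.04770117],
       [ 0.04793101, -0.00715787, -0.998825  ]]), 't': array([-0.01380683,  0.45620153,  1.34559762])}
{'clock': 0.1, 'joint_positions': array([ 1.07719248,  0.62924659,  0.03844182,  1.51822428, -0.02698534,
        0.99626413, -0.01997552]), 'qd': array([-0.00145898, -0.00182027, -0.00165706, -0.00247725,  0.00161883,
        0.00060764,  0.00031439]), 'joint_efforts': array([ 5.16270884e-03, -5.50795555e+01,  1.14833057e+00, -1.87119591e+01,
       -5.21038799e-02,  1.91810424e-02,  4.74363230e-05]), 'tcp_pos': array([ 0.26952748, -0.59103832,  0.30186443]), 'tool_rot': array([ 9.77205953e-01,  2.12291933e-01, -1.84679358e-04, -7.90964635e-04]), 'ft_force': array([-0.37938525,  0.12021983,  0.52018582]), 'wrist_torque': array([-0.01077765,  0.0046703 , -0.00500314]), 'grip_force': 0.0, 'width': 1.0003497728305584}
```

View pics/scene0.png

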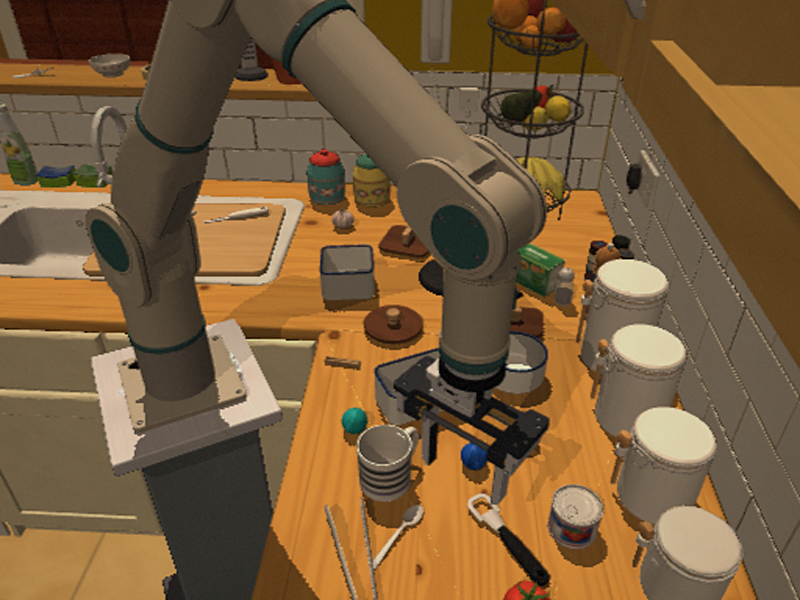

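View pics/top0.png

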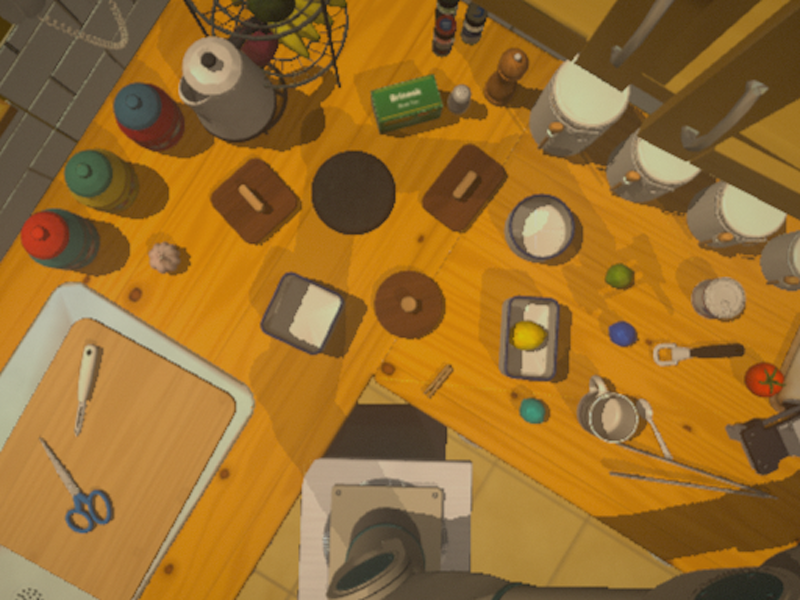

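The top picture (800x600 scale) shows these objects:
- **Lime candidates:** green at (620,277), blue at (622,334), turquoise at (533,411). The green one fits.
- **Garlic:** (165,257).
- **Boxes:** round (541,228), square (303,313), oblong (530,338) with the lemon in it.
- **Lids:** round (409,304), square (255,201), oblong (465,187). The black disc at (353,192) is a look-alike.

Next, close crops.

Run:
```python
from workcell import *
import cv2
im=capture("top")[:,:,::-1]
for n,x,y in(("L",92,88),("R",240,88)):
    c=cv2.resize(im[y:y+150,x:x+200],(800,600),interpolation=cv2.INTER_CUBIC)
    for k in range(0,800,80):
        cv2.putText(c,str(x+k//4),(k,10),0,.4,(255,255,255),1);cv2.line(c,(k,12),(k,20),(255,255,255),1)
    for k in range(0,600,80):
        cv2.putText(c,str(y+k//4),(0,k+4),0,.4,(255,255,255),1);cv2.line(c,(28,k),(36,k),(255,255,255),1)
    cv2.imwrite(f"pics/top{n}.png",c)
```

```text
(no output)
```

View pics/topL.png

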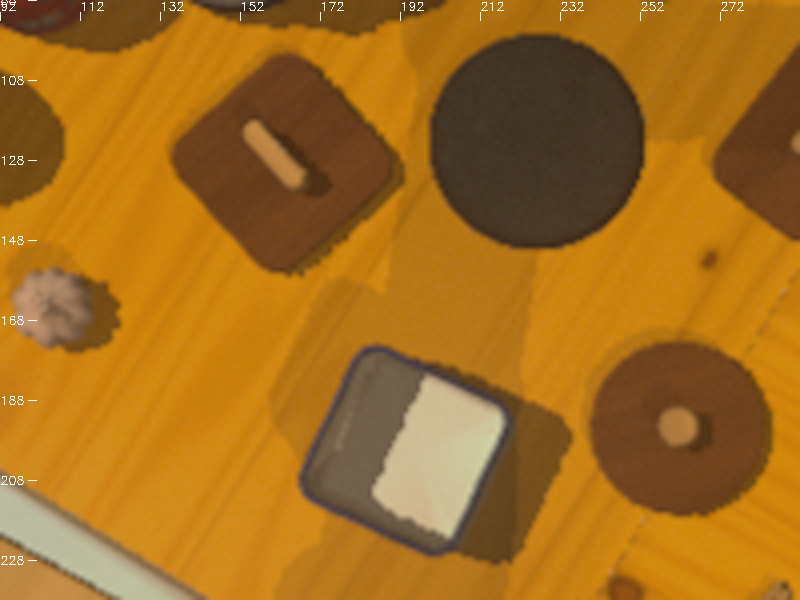

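View pics/topR.png

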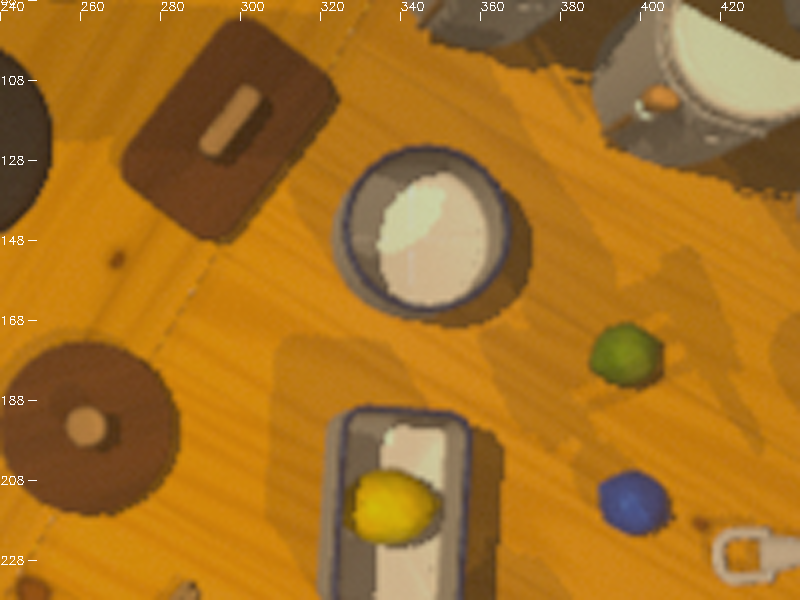

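Crop readings in 512-scale pixels: garlic (105,164.5), lime (396.8,176.5), round lid knob (261.5,194.8), square lid about (163.8,128.5), oblong lid about (297.3,120.5). The rims are dark blue, so I'll segment them and convert to world coordinates, checking against the known sizes.

```bash
cat > h.py <<'E'
from workcell import *
import cv2, numpy as np
def w(px,z,cal):
    px=np.atleast_2d(px).astype(float)
    d=np.c_[(px[:,0]-cal["cx"])/cal["fx"],(px[:,1]-cal["cy"])/cal["fy"],np.ones(len(px))]@cal["R"]
    C=-cal["R"].T@cal["t"]
    return (C+d*((z-C[2])/d[:,2])[:,None])[:,:2]
def proj(X,cal):
    c=np.atleast_2d(X)@cal["R"].T+cal["t"]
    return c[:,:2]/c[:,2:]*[cal["fx"],cal["fy"]]+[cal["cx"],cal["cy"]]
E
python3 - <<'E'
from h import *
im=capture("top");cal=get_calibration("top");hsv=cv2.cvtColor(im,cv2.COLOR_RGB2HSV)
big=cv2.cvtColor(cv2.resize(im,None,fx=4,fy=4,interpolation=cv2.INTER_CUBIC),cv2.COLOR_RGB2HSV)
H,S,V=[big[...,i].astype(int) for i in range(3)]
blue=((H>105)&(H<140)&(S>60)&(V<130)).astype(np.uint8)
brown=(((H<14)|(H>170))&(S>80)&(V<125)).astype(np.uint8)
def obj(name,mask,c,r,z,near=None):
    m=np.zeros_like(mask);x,y=int(c[0]*4),int(c[1]*4);r*=4
    m[y-r:y+r,x-r:x+r]=mask[y-r:y+r,x-r:x+r]
    m=cv2.morphologyEx(m,cv2.MORPH_OPEN,np.ones((3,3)))
    n,l,st,_=cv2.connectedComponentsWithStats(m,connectivity=8)
    k=1+np.argmax(st[1:,4]);ys,xs=np.nonzero(l==k)
    P=w(np.c_[(xs+.5)/4-.5,(ys+.5)/4-.5],z,cal)
    (cx,cy),(a,b),t=cv2.minAreaRect((P*1000).astype(np.float32))
    print(name,"c",round(cx,1),round(cy,1),"size",round(a,1),round(b,1),"ang",round(t,1),len(P))
obj("roundbox",blue,(346.7,145),28,.062)
obj("squarebox",blue,(193.5,200),32,.076)
obj("oblbox",blue,(339,216),32,.076)
obj("roundlid",brown,(262,195),28,.017)
obj("sqlid",brown,(163.8,128.5),33,.017)
obj("obllid",brown,(297.3,120),31,.017)
for n,p,z in(("garlic",(105.2,164.5),.027),("lime",(396.75,176.5),.0225),("rknob",(261.5,194.75),.045),("sqgrip",(159.5,125.5),.04),("sg1",(154.8,119.5),.045),("sg2",(166.2,133),.045),("og1",(302,111),.045),("og2",(293,125.5),.045)):
    print(n,(w(p,z,cal)[0]*1000).round(1))
s=state();print(get_calibration("wrist"))
E
```

```text
Traceback (most recent call last):
ValueError: attempt to get argmax of an empty sequence
```

```bash
cat > seg.py <<'E'
from h import *
im=capture("top");cal=get_calibration("top")
big=cv2.resize(im,None,fx=4,fy=4,interpolation=cv2.INTER_CUBIC).astype(int)
R,G,B=[big[...,i] for i in range(3)]
blue=((B>R+4)&(B>G+2)&(R<130)).astype(np.uint8)
brown=((R>G+15)&(R<140)&(G<75)&(B<60)).astype(np.uint8)
def obj(name,mask,c,r,z):
    m=np.zeros_like(mask);x,y=int(c[0]*4),int(c[1]*4);r*=4
    m[y-r:y+r,x-r:x+r]=mask[y-r:y+r,x-r:x+r]
    n,l,st,_=cv2.connectedComponentsWithStats(m,connectivity=8)
    if n<2: print(name,"none");return
    k=1+np.argmax(st[1:,4]);ys,xs=np.nonzero(l==k)
    P=w(np.c_[(xs+.5)/4-.5,(ys+.5)/4-.5],z,cal)
    (cx,cy),(a,b),t=cv2.minAreaRect((P*1000).astype(np.float32))
    print(name,"c",round(cx,1),round(cy,1),"size",round(a,1),round(b,1),"ang",round(t,1),len(P))
E
python3 - <<'E'
from seg import *
print(im[190:198,216:222].tolist()[4], im[128,150])
obj("roundbox",blue,(346.7,145),28,.062)
obj("squarebox",blue,(193.5,200),32,.076)
obj("oblbox",blue,(339,216),32,.076)
obj("roundlid",brown,(262,195),28,.017)
obj("sqlid",brown,(163.8,128.5),33,.017)
obj("obllid",brown,(297.3,120),31,.017)
for n,p,z in(("garlic",(105.2,164.5),.027),("lime",(396.75,176.5),.0225),("rknob",(261.5,194.75),.045),("sg1",(154.8,119.5),.045),("sg2",(166.2,133),.045),("og1",(302,111),.045),("og2",(293,125.5),.045)):
    print(n,(w(p,z,cal)[0]*1000).round(1))
print(get_calibration("wrist"))
E
```

```text
[[206, 201, 158], [162, 158, 128], [100, 94, 88], [82, 69, 62], [93, 73, 50], [112, 78, 37]] [110  64  30]
roundbox none
squarebox c 486.7 178.5 size 0.7 0.0 ang 91.7 2
oblbox none
roundlid c 440.1 -33.2 size 125.2 128.8 ang 1.7 22138
sqlid c 625.5 261.2 size 136.0 129.8 ang 44.1 27772
obllid c 662.6 -130.9 size 105.8 156.0 ang 53.9 26209
garlic [514.1 424.7]
lime [ 504.8 -426.1]
rknob [438.9 -31.2]
sg1 [646.8 282.3]
sg2 [608.6 248.1]
og1 [ 684.6 -141.5]
og2 [ 641.6 -116.5]
{'fx': 323.4293537499454, 'fy': 323.4293537499454, 'cx': 252.67133946308468, 'cy': 195.06658516783057, 'R': array([[ 4.14591368e-01, -9.10007359e-01, -7.77387781e-04],
       [-8.73599471e-01, -3.98243183e-01,  2.79689705e-01],
       [-2.54829279e-01, -1.15277812e-01, -9.60090134e-01]]), 't': array([-0.64896717, -0.02853497,  0.39124992])}
```

```bash
cat > to.py <<'E'
import sys,numpy as np
from workcell import state
from scipy.spatial.transform import Rotation as Ro
s=state();R=Ro.from_quat(s["tool_rot"]).as_matrix();p=s["tcp_pos"]
psi=np.arctan2(R[1,0],R[0,0])
print("t%.1f"%s["clock"],"tcp",(p*1000).round(1),"psi %.1f"%np.degrees(psi),"zax",R[:,2].round(3),"F",s["ft_force"].round(1),"w %.1f g %.1f q7 %.2f"%(s["width"]*94,s["grip_force"],s["joint_positions"][6]))
if len(sys.argv)>1:  # targets x y z(mm) psi(deg)
    for i in range(1,len(sys.argv),4):
        x,y,z,ps=map(float,sys.argv[i:i+4]);d=np.array([x,y,z])-p*1000
        t=(np.radians(ps)-psi+np.pi)%(2*np.pi)-np.pi
        a=np.radians(ps);u=np.array([[np.cos(a),np.sin(a)],[np.sin(a),-np.cos(a)]])
        print(" now-frame",(R.T@d).round(1)," end-frame xy",(u@d[:2]).round(1)," turn z %.3f"%-t)
        p=np.array([x,y,z])/1000;psi=a;c,s_=np.cos(a),np.sin(a);R=np.array([[c,s_,0],[s_,-c,0],[0,0,-1]])
E
python3 -m inch '[[[94,40.4,-7.5,0,0,0,0],[94,40.4,-7.5,0,0,0,0],[94,40.4,-7.5,0,0,0,0],[94,40.4,-7.5,0,0,0,0],[94,40.4,-7.5,0,0,0,0],[94,40.4,-7.5,0,0,0,0],[94,40.4,-7.5,0,0,0,0],[94,0,0,0,0,0,0]]]' 20
python3 to.py 505 -426 103 90
python3 - <<'E'
from h import *
from scipy.optimize import least_squares
cal=get_calibration("top")
L=lambda P:w(np.array(P)/4+[92-.4,88-.4],.076,cal)*1000
Rr=lambda P:w(np.array(P)/4+[240-.4,88-.4],.076,cal)*1000
def fit(sides,hx,hy,x0):
    # sides: list of (points, axis, sign)
    def f(v):
        c,s=np.cos(v[2]),np.sin(v[2]);o=[]
        for P,ax,sg in sides:
            d=P-v[:2];l=d@np.array([[c,s],[-s,c]][ax]);o+=list(l-sg*(hx,hy)[ax])
        return o
    r=least_squares(f,x0);print(r.x[:2].round(1),np.degrees(r.x[2]).round(1),r.fun.round(1));return r.x
# square: image up = +x world, image left=+y
sq=fit([(L([(385,346),(495,398)]),0,1),(L([(315,500),(425,552)]),0,-1),(L([(355,365),(303,478)]),1,1),(L([(510,425),(460,540)]),1,-1)],60,60,[470,160,0])
ob=fit([(Rr([(360,406),(455,408)]),0,1),(Rr([(340,425),(328,598)]),1,1),(Rr([(472,425),(465,598)]),1,-1),(Rr([(385,622)]),0,-1)],74,46,[400,-250,0])
rb=w(np.array([427,229])/4+[240-.4,88-.4],.062,cal)[0]*1000;print(rb)
im=cv2.resize(capture("top")[:,:,::-1],None,fx=4,fy=4,interpolation=cv2.INTER_CUBIC)
def dr(v,hx,hy,z,sh="r"):
    c,s=np.cos(v[2]),np.sin(v[2])
    q=np.array([(-hx,-hy),(hx,-hy),(hx,hy),(-hx,hy)]) if sh=="r" else hx*np.c_[np.cos(np.arange(0,6.3,.1)),np.sin(np.arange(0,6.3,.1))]
    W=np.c_[q@np.array([[c,s],[-s,c]])+v[:2],np.full(len(q),z)]/1000
    cv2.polylines(im,[((proj(W,cal)+.4)*4).astype(int)],True,(0,255,0),1)
dr(sq,60,60,76);dr(ob,74,46,76);dr([*rb,0],60,0,62,"c")
dr([440,-33,0],64,0,17,"c");dr([625.5,261,np.radians(44)],64,64,17);dr([662,-131,np.radians(-36+180)],78,50,17)
dr([504.8,-426,0],25,0,22,"c");dr([514,424.7,0],30,0,27,"c")
cv2.imwrite("pics/ov.png",cv2.resize(im[85*4:260*4,85*4:425*4],(800,412),interpolation=cv2.INTER_AREA))
E
```

```text
clock: 1.25
tcp_pos: [0.509, -0.4225, 0.3023]
tool_rot: [0.976, 0.216, 0.001, -0.001]
ft_force: [0.2, -0.1, -0.3]
width: 0.999
grip_force: 0.0
t1.2 tcp [ 509.  -422.5  302.3] psi 24.9 zax [ 0.002  0.002 -1.   ] F [ 0.2 -0.1 -0.3] w 93.9 g 0.0 q7 -0.46
 now-frame [ -5.7   1.8 199.3]  end-frame xy [-3.5 -4. ]  turn z -1.136
[417.2 159.1] -22.8 [-0.4 -1.7  1.7  0.5 -1.4 -1.7  2.4  0.7]
[ 384.7 -251. ] -1.7 [-0.3  2.2 -0.1  2.1 -0.6 -1.4 -1.8]
[ 587.50652168 -268.23488227]
```

View pics/ov.png

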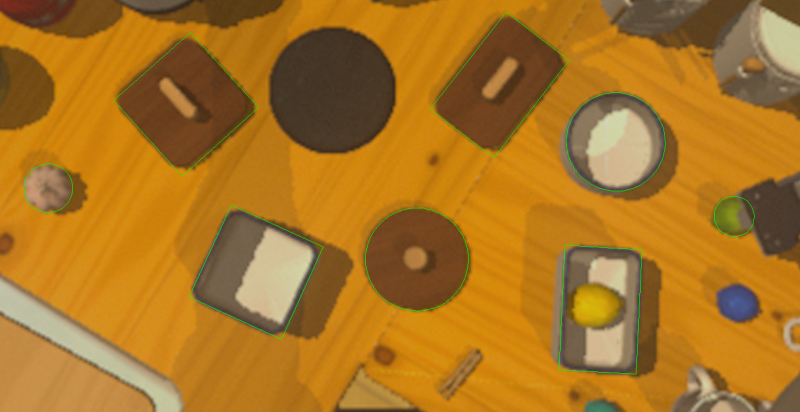

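The overlay fits all outlines within about 2 mm. The green lime sits at (733,216) in this crop, and the blue (738,302) and turquoise lookalikes are excluded. Going down to the lime.

```bash
python3 -m inch '[[[94,-5.7,1.8,15,0,0,-0.187],[94,0,0,25,0,0,-0.187],[94,0,0,25,0,0,-0.187],[94,0,0,25,0,0,-0.187],[94,0,0,25,0,0,-0.187],[94,0,0,20,0,0,-0.187],[94,0,0,0,0,0,0]]]'
python3 to.py 505 -426 103 90
python3 - <<'E'
from h import *
c=get_calibration("wrist");im=capture("wrist")
print(proj([.505,-.426,.0225],c))
cv2.imwrite("pics/w1.png",im[:,:,::-1])
E
```

```text
clock: 2.17
tcp_pos: [0.4982, -0.4313, 0.1659]
tool_rot: [0.716, 0.698, -0.001, -0.002]
ft_force: [0.1, 0.1, -0.0]
width: 1.002
grip_force: 0.0
t2.2 tcp [ 498.2 -431.3  165.9] psi 88.5 zax [-0.004  0.002 -1.   ] F [ 0.1  0.1 -0. ] w 94.2 g 0.0 q7 0.43
 now-frame [ 5.4  6.9 62.9]  end-frame xy [5.3 6.8]  turn z -0.025
[[262.68477966 210.27428067]]
```

View pics/w1.png

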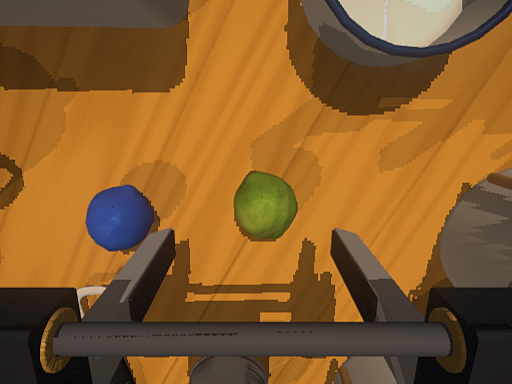

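The lime is at (266,206) in the wrist view between the fingers, 3 px from the prediction. The blue one is at (121,217), clear of the fingers.

```bash
python3 -m inch '[[[94,7.3,8.3,10,0,0,-0.025],[94,0,0,25,0,0,0],[94,0,0,20,0,0,0],[94,0,0,8,0,0,0],[94,0,0,0,0,0,0]]]'; python3 to.py 506.5 -424 103 90
```

```text
clock: 2.85
tcp_pos: [0.5092, -0.423, 0.1042]
tool_rot: [0.706, 0.708, -0.0, -0.0]
ft_force: [-0.3, 0.6, -0.7]
width: 0.998
grip_force: 0.0
t2.9 tcp [ 509.2 -423.   104.2] psi 90.2 zax [-0.001  0.    -1.   ] F [-0.3  0.6 -0.7] w 93.8 g 0.0 q7 0.42
 now-frame [-1.  -2.7  1.2]  end-frame xy [-1.  -2.7]  turn z 0.004
```

```bash
python3 -m inch '[[[40,-1,-2.7,1,0,0,0],[30,0,0,0,0,0,0],[30,0,0,0,0,0,0],[30,0,0,0,0,0,0],[30,0,0,0,0,0,0],[30,0,0,-40,0,0,0],[30,0,0,-50,0,0,0],[30,0,0,-40,0,0,0],[30,0,0,0,0,0,0]]]' 15; python3 to.py 587.5 -268 238 90
```

```text
clock: 3.98
tcp_pos: [0.5081, -0.4252, 0.2374]
tool_rot: [0.706, 0.708, 0.0, 0.003]
ft_force: [0.4, -0.0, -0.6]
width: 0.472
grip_force: 15.0
t4.0 tcp [ 508.1 -425.2  237.4] psi 90.2 zax [ 0.006 -0.004 -1.   ] F [ 0.4 -0.  -0.6] w 44.4 g 15.0 q7 0.46
 now-frame [156.9  79.9  -0.9]  end-frame xy [157.2  79.4]  turn z 0.004
```

Lime held (44.4 mm, 15 N). Carrying it to the round box.

```bash
python3 -m inch '[[[30,30,15,0,0,0,0],[30,40,20,0,0,0,0],[30,40,20,0,0,0,0],[30,30,15,0,0,0,0],[30,17,10,0,0,0,0],[30,0,0,0,0,0,0]]]'; python3 to.py 587.5 -268 111 90
```

```text
clock: 4.72
tcp_pos: [0.5863, -0.2656, 0.2329]
tool_rot: [0.705, 0.709, -0.0, -0.001]
ft_force: [-0.3, -1.4, -0.4]
width: 0.476
grip_force: 15.0
t4.7 tcp [ 586.3 -265.6  232.9] psi 90.4 zax [-0.001  0.001 -1.   ] F [-0.3 -1.4 -0.4] w 44.7 g 15.0 q7 0.20
 now-frame [ -2.5   1.3 121.9]  end-frame xy [-2.4  1.2]  turn z 0.006
```

```bash
python3 -m inch '[[[30,-2.4,1.2,25,0,0,0],[30,0,0,40,0,0,0],[30,0,0,35,0,0,0],[30,0,0,15,0,0,0],[30,0,0,6,0,0,0],[30,0,0,0,0,0,0],[62,0,0,0,0,0,0],[62,0,0,0,0,0,0],[62,0,0,0,0,0,0]]]'; python3 to.py 587.5 -268 240 90
```

```text
clock: 5.85
tcp_pos: [0.5874, -0.2694, 0.1133]
tool_rot: [0.706, 0.709, 0.0, 0.001]
ft_force: [-0.6, 0.2, -0.8]
width: 0.662
grip_force: 0.0
t5.8 tcp [ 587.4 -269.4  113.3] psi 90.2 zax [ 0.001 -0.    -1.   ] F [-0.6  0.2 -0.8] w 62.2 g 0.0 q7 0.15
 now-frame [   1.3    0.2 -126.7]  end-frame xy [1.4 0.1]  turn z 0.004
```

```bash
python3 -m inch '[[[62,0,0,-40,0,0,0],[62,0,0,-60,0,0,0],[94,0,0,-50,0,0,0],[94,25,-2,0,0,0,0],[94,45,-4,0,0,0,0],[94,50,-5,0,0,0,0],[94,50,-5,0,0,0,0],[94,50,-5,0,0,0,0],[94,50,-5,0,0,0,0],[94,50,-5,0,0,0,0]]]'; python3 -m inch '[[[94,50,-5,0,0,0,0],[94,50,-5,0,0,0,0],[94,50,-5,0,0,0,0],[94,50,-5,0,0,0,0],[94,50,-6,0,0,0,0],[94,50,-8,0,0,0,0],[94,40,-8,0,0,0,0],[94,25,-5,0,0,0,0],[94,0,0,0,0,0,0]]]' ;python3 to.py 514 424.7 105 90
```

```text
clock: 7.1
tcp_pos: [0.5534, 0.0529, 0.2617]
tool_rot: [0.705, 0.709, -0.001, -0.001]
ft_force: [1.0, 0.3, -0.7]
width: 1.002
grip_force: 0.0
clock: 8.22
tcp_pos: [0.5037, 0.4178, 0.2614]
tool_rot: [0.704, 0.71, -0.001, -0.001]
ft_force: [1.1, -1.1, 0.3]
width: 1.003
grip_force: 0.0
t8.2 tcp [503.7 417.8 261.4] psi 90.5 zax [-0.003  0.    -1.   ] F [ 1.1 -1.1  0.3] w 94.3 g 0.0 q7 -0.89
 now-frame [  6.7  10.8 156.4]  end-frame xy [ 6.9 10.3]  turn z 0.009
```

```bash
python3 -m inch '[[[94,6.8,10.4,20,0,0,0],[94,0,0,40,0,0,0],[94,0,0,30,0,0,0],[94,0,0,0,0,0,0]]]';python3 to.py 514 424.7 105 90
python3 - <<'E'
from h import *
c=get_calibration("wrist");im=capture("wrist")
print(proj([.514,.4247,.027],c))
cv2.imwrite("pics/w2.png",im[:,:,::-1])
im=capture("top")[100:260,90:430,::-1]
cv2.imwrite("pics/t2.png",cv2.resize(im,(800,376),interpolation=cv2.INTER_CUBIC))
E
```

```text
clock: 8.72
tcp_pos: [0.5158, 0.419, 0.1698]
tool_rot: [0.706, 0.708, -0.004, 0.0]
ft_force: [-0.5, -0.2, -0.7]
width: 0.996
grip_force: 0.0
t8.7 tcp [515.8 419.  169.8] psi 90.2 zax [-0.004 -0.006 -1.   ] F [-0.5 -0.2 -0.7] w 93.6 g 0.0 q7 -0.91
 now-frame [ 6.  -1.5 64.8]  end-frame xy [ 5.7 -1.8]  turn z 0.003
[[251.18768026 209.09109496]]
```

View pics/w2.png

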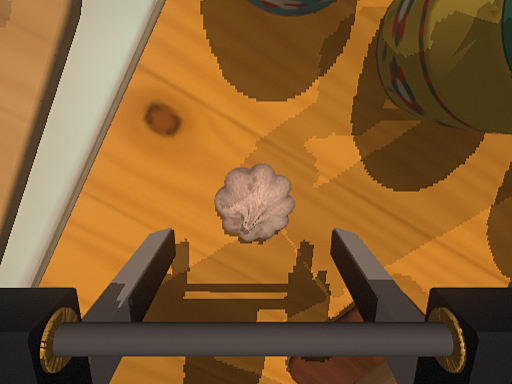

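View pics/t2.png

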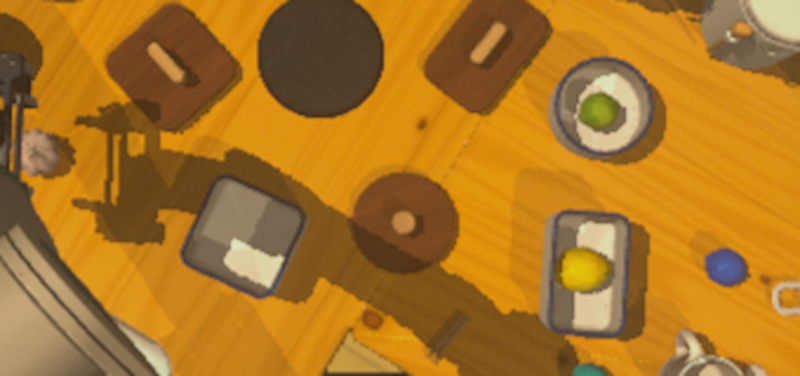

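The lime lies in the round box (600,110). The garlic is at (255,203) in the wrist view, centred between the fingers.

```bash
python3 -m inch '[[[94,8.3,0.3,20,0,0,0],[94,0,0,25,0,0,0],[94,0,0,15,0,0,0],[94,0,0,4.5,0,0,0],[94,0,0,0,0,0,0],[50,0,0,0,0,0,0],[40,0,0,0,0,0,0],[40,0,0,0,0,0,0],[40,0,0,0,0,0,0]]]' 12;python3 to.py
```

```text
clock: 9.95
tcp_pos: [0.5171, 0.4306, 0.1084]
tool_rot: [0.706, 0.708, 0.0, -0.0]
ft_force: [-0.2, -0.5, 2.1]
width: 0.62
grip_force: 12.1
t9.9 tcp [517.1 430.6 108.4] psi 90.2 zax [ 0.  0. -1.] F [-0.2 -0.5  2.1] w 58.3 g 12.1 q7 -0.94
```

```bash
python3 -m inch '[[[40,0,0,-40,0,0,0],[40,0,0,-50,0,0,0],[40,-10,-4,-40,0,0,0],[40,-40,-15,0,0,0,0],[40,-50,-18,0,0,0,0],[40,-50,-19,0,0,0,0],[40,-50,-18,0,0,0,0],[40,-45,-16,0,0,0,0],[40,-27,-10,0,0,0,0],[40,0,0,0,0,0,0]]]';python3 to.py 417 159 115 90
```

```text
clock: 11.2
tcp_pos: [0.4175, 0.156, 0.2384]
tool_rot: [0.707, 0.707, -0.001, 0.0]
ft_force: [0.2, 0.4, -0.6]
width: 0.616
grip_force: 12.0
t11.2 tcp [417.5 156.  238.4] psi 90.0 zax [-0.001 -0.001 -1.   ] F [ 0.2  0.4 -0.6] w 57.9 g 12.0 q7 -0.65
 now-frame [  3.2  -0.4 123.3]  end-frame xy [ 3.  -0.5]  turn z 0.001
```

```bash
python3 -m inch '[[[40,3,-0.5,25,0,0,0],[40,0,0,40,0,0,0],[40,0,0,35,0,0,0],[40,0,0,16,0,0,0],[40,0,0,7,0,0,0],[40,0,0,0,0,0,0],[72,0,0,0,0,0,0],[72,0,0,0,0,0,0],[72,0,0,0,0,0,0]]]';python3 to.py 417 159 240 90 627 264 240 136
```

```text
clock: 12.32
tcp_pos: [0.418, 0.1612, 0.1157]
tool_rot: [0.706, 0.708, 0.001, 0.0]
ft_force: [0.3, 0.0, -1.3]
width: 0.766
grip_force: 0.0
t12.3 tcp [418.  161.2 115.7] psi 90.2 zax [ 0.001  0.    -1.   ] F [ 0.3  0.  -1.3] w 72.0 g 0.0 q7 -0.78
 now-frame [  -2.1   -0.8 -124.3]  end-frame xy [-2.2 -1. ]  turn z 0.004
 now-frame [105. 210.   0.]  end-frame xy [-78.1 221.4]  turn z -0.803
```

```bash
python3 -m inch '[[[72,0,0,-40,0,0,0],[72,0,0,-50,0,0,0],[72,8,16,-40,0,0,0],[72,18,36,0,0,0,0],[72,24,48,0,0,0,0],[72,24,48,0,0,0,0],[72,20,42,0,0,0,0],[72,8,18,0,0,0,0],[60,0,0,0,0,0,0]]]'; python3 -m inch '[[[50,0,0,0,0,0,0.187],[50,0,0,0,0,0,0.187],[50,0,0,10,0,0,0.187],[50,0,0,20,0,0,0.187],[50,0,0,20,0,0,0.064],[50,0,0,0,0,0,0]]]';python3 to.py 626 263.5 118 43.5
python3 - <<'E'
from h import *
c=get_calibration("wrist");im=capture("wrist")
a=np.radians(43.5);u=np.array([np.cos(a),np.sin(a)])*.03
print(proj([[.626+u[0],.2635+u[1],.045],[.626-u[0],.2635-u[1],.045]],c))
cv2.imwrite("pics/w3.png",im[:,:,::-1])
E
```

```text
clock: 13.45
tcp_pos: [0.6256, 0.2642, 0.2446]
tool_rot: [0.706, 0.708, -0.0, -0.0]
ft_force: [-0.7, 0.0, -0.4]
width: 0.694
grip_force: 0.0
clock: 14.2
tcp_pos: [0.6231, 0.263, 0.194]
tool_rot: [0.928, 0.373, -0.002, 0.0]
ft_force: [-0.4, 0.7, -0.4]
width: 0.532
grip_force: 0.0
t14.2 tcp [623.1 263.  194. ] psi 43.7 zax [-0.004 -0.002 -1.   ] F [-0.4  0.7 -0.4] w 50.0 g 0.0 q7 -1.30
 now-frame [ 2.7  1.7 76. ]  end-frame xy [2.4 1.6]  turn z 0.004
[[256.02968581 171.23096603]
 [255.49226257 246.91186336]]
```

View pics/w3.png

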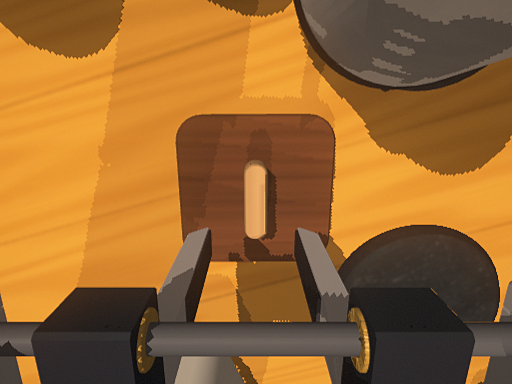

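The bar grip spans (256,163)–(256,238), aligned and centred between the fingers. It sits a few mm further along tool x than predicted, so I'm correcting by +6.

```bash
python3 -m inch '[[[50,6,1.2,20,0,0,0.004],[50,0,0,30,0,0,0],[50,0,0,18,0,0,0],[50,0,0,8,0,0,0],[50,0,0,0,0,0,0],[10,0,0,0,0,0,0],[10,0,0,0,0,0,0],[10,0,0,0,0,0,0],[10,0,0,0,0,0,0]]]' 35;python3 to.py
```

```text
clock: 15.38
tcp_pos: [0.6305, 0.2673, 0.1196]
tool_rot: [0.929, 0.37, 0.0, -0.0]
ft_force: [-0.3, 0.5, 1.8]
width: 0.183
grip_force: 35.0
t15.4 tcp [630.5 267.3 119.6] psi 43.5 zax [ 0.001  0.    -1.   ] F [-0.3  0.5  1.8] w 17.2 g 35.0 q7 -1.31
```

```bash
python3 -m inch '[[[10,0,0,-30,0,0,0],[10,0,0,-45,0,0,0],[10,0,0,-45,0,0,0],[10,0,0,-20,0,0,0],[10,-20,-6,0,0,0,0],[10,-40,-12,0,0,0,0],[10,-45,-13,0,0,0,0],[10,-45,-13,0,0,0,0],[10,-45,-13,0,0,0,0],[10,-34,-11.4,0,0,0,0]]]';python3 -m inch '[[[10,0,0,0,0,0,-0.138],[10,0,0,0,0,0,-0.138],[10,0,0,0,0,0,-0.138],[10,0,0,0,0,0,0]]]';python3 to.py 417 159 187.6 67.2
python3 - <<'E'
from h import *
from scipy.spatial.transform import Rotation as Ro
s=state();c=get_calibration("wrist");im=capture("wrist")
R=Ro.from_quat(s["tool_rot"]).as_matrix();p=s["tcp_pos"]
# grip top at tool z = 119.6-45=74.6mm
print(proj([p+R@[.03,0,.0746],p+R@[-.03,0,.0746]],c))
a=np.radians(67.2);u=np.array([np.cos(a),np.sin(a),0])*.06;v=np.array([-u[1],u[0],0]);o=np.array([.417,.159,.076])
print(proj([o+u+v,o+u-v,o-u-v,o-u+v],c))
cv2.imwrite("pics/w4.png",im[:,:,::-1])
E
```

```text
clock: 16.62
tcp_pos: [0.4151, 0.1581, 0.2592]
tool_rot: [0.929, 0.37, -0.0, 0.0]
ft_force: [-0.4, 0.8, -1.4]
width: 0.183
grip_force: 35.0
clock: 17.12
tcp_pos: [0.4171, 0.1592, 0.2592]
tool_rot: [0.833, 0.553, 0.0, -0.0]
ft_force: [-0.4, 0.7, -2.4]
width: 0.185
grip_force: 35.0
t17.1 tcp [417.1 159.2 259.2] psi 67.1 zax [-0.  0. -1.] F [-0.4  0.7 -2.4] w 17.3 g 35.0 q7 -0.97
 now-frame [-0.2  0.  71.6]  end-frame xy [-0.2 -0. ]  turn z -0.002
[[253.30819852 208.06010894]
 [253.2769129  310.01645878]]
[[178.32600036 129.96894164]
 [327.71398449 129.67121282]
 [319.39728067 264.2115377 ]
 [187.08821083 264.42119531]]
```

View pics/w4.png

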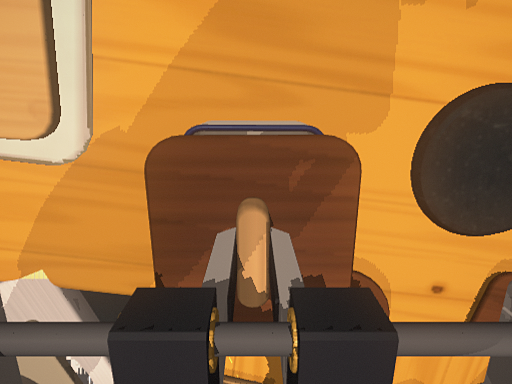

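The bar and the box's far rim (y≈126) are both about 3 mm ahead of prediction, so the bias cancels. The rim is parallel to the lid, so I can lower it.

```bash
python3 -m inch '[[[10,0,0,20,0,0,0],[10,0,0,25,0,0,0],[10,0,0,12,0,0,0],[10,0,0,8,0,0,0],[10,0,0,4,0,0,0],[10,0,0,2,0,0,0],[10,0,0,0,0,0,0]]]';python3 to.py 417 159 187.6 67.2
```

```text
clock: 18.05
tcp_pos: [0.4173, 0.1594, 0.1884]
tool_rot: [0.833, 0.553, 0.0, 0.0]
ft_force: [0.0, -0.1, -2.1]
width: 0.187
grip_force: 35.0
t18.1 tcp [417.3 159.4 188.4] psi 67.2 zax [ 0.001  0.    -1.   ] F [ 0.  -0.1 -2.1] w 17.6 g 35.0 q7 -1.02
 now-frame [-0.5 -0.2  0.8]  end-frame xy [-0.5 -0.2]  turn z -0.000
```

```bash
python3 -m inch '[[[10,0,0,1,0,0,0],[10,0,0,1,0,0,0],[10,0,0,0,0,0,0]]]';python3 -m inch '[[[30,0,0,0,0,0,0],[30,0,0,0,0,0,0],[40,0,0,0,0,0,0],[40,0,0,0,0,0,0]]]';python3 to.py 663 -130 250 145
```

```text
clock: 18.42
tcp_pos: [0.4173, 0.1594, 0.1875]
tool_rot: [0.833, 0.553, 0.001, 0.0]
ft_force: [-3.8, -0.8, 12.6]
width: 0.183
grip_force: 35.0
clock: 18.92
tcp_pos: [0.4171, 0.1593, 0.1861]
tool_rot: [0.833, 0.553, -0.0, -0.0]
ft_force: [0.2, 0.4, 0.8]
width: 0.421
grip_force: 0.0
t18.9 tcp [417.1 159.3 186.1] psi 67.2 zax [-0. -0. -1.] F [0.2 0.4 0.8] w 39.5 g 0.0 q7 -1.02
 now-frame [-171.4  338.8  -63.9]  end-frame xy [-367.3  -96. ]  turn z -1.358
```

Lid seated (12.6 N contact at z = 187.5). Next is the oblong lid.

```bash
python3 -m inch '[[[40,0,0,-30,0,0,0],[40,0,0,-40,0,0,0],[40,-11,22,0,0,0,0],[40,-22,44,0,0,0,0],[40,-24,48,0,0,0,0],[40,-24,48,0,0,0,0],[40,-24,48,0,0,0,0],[40,-24,48,0,0,0,0],[40,-24,46,0,0,0,0],[40,-18,35,0,0,0,0]]]';python3 -m inch '[[[50,0,0,0,0,0,-0.187],[50,0,0,0,0,0,-0.187],[50,0,0,0,0,0,-0.187],[50,0,0,0,0,0,-0.187],[50,0,0,20,0,0,-0.187],[50,0,0,25,0,0,-0.187],[50,0,0,20,0,0,-0.187],[50,0,0,0,0,0,-0.05]]]';python3 to.py 663 -130 119.6 145
python3 - <<'E'
from h import *
c=get_calibration("wrist");im=capture("wrist")
a=np.radians(145);u=np.array([np.cos(a),np.sin(a)])*.03
print(proj([[.663+u[0],-.130+u[1],.045],[.663-u[0],-.130-u[1],.045]],c))
cv2.imwrite("pics/w5.png",im[:,:,::-1])
E
```

```text
clock: 20.18
tcp_pos: [0.6642, -0.1322, 0.2556]
tool_rot: [0.833, 0.553, -0.0, 0.0]
ft_force: [0.5, 0.6, -0.8]
width: 0.425
grip_force: 0.0
clock: 21.18
tcp_pos: [0.6619, -0.13, 0.1886]
tool_rot: [0.299, 0.954, -0.0, -0.002]
ft_force: [-0.3, 0.9, -0.8]
width: 0.532
grip_force: 0.0
t21.2 tcp [ 661.9 -130.   188.6] psi 145.2 zax [-0.004  0.001 -1.   ] F [-0.3  0.9 -0.8] w 50.0 g 0.0 q7 0.72
 now-frame [-1.2  0.7 69. ]  end-frame xy [-0.9  0.6]  turn z 0.004
[[253.50411316 179.11343632]
 [253.18577845 255.70876736]]
```

View pics/w5.png

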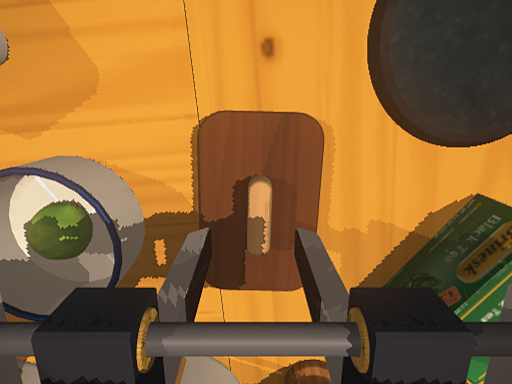

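The bar is at (259,214), vertical in the image and about 5 mm to +y. The tea box at the lower right is near the finger body, about 100 mm off. Correcting and gripping.

```bash
python3 -m inch '[[[50,1,4.5,20,0,0,0],[50,0,0,25,0,0,0],[50,0,0,16,0,0,0],[50,0,0,6,0,0,0],[50,0,0,2,0,0,0]]]';python3 to.py; python3 -m inch '[[[10,0,0,0,0,0,0],[10,0,0,0,0,0,0],[10,0,0,0,0,0,0],[10,0,0,0,0,0,0]]]' 35;python3 to.py 663 -130 265 145  385 -251 265 178.3
```

```text
clock: 21.85
tcp_pos: [0.6653, -0.1253, 0.122]
tool_rot: [0.3, 0.954, 0.0, 0.0]
ft_force: [-0.5, 0.7, 1.2]
width: 0.531
grip_force: 0.0
t21.9 tcp [ 665.3 -125.3  122. ] psi 145.1 zax [ 0.  0. -1.] F [-0.5  0.7  1.2] w 49.9 g 0.0 q7 0.67
clock: 22.35
tcp_pos: [0.6652, -0.1258, 0.1226]
tool_rot: [0.3, 0.954, -0.0, 0.0]
ft_force: [-1.0, 0.5, 1.1]
width: 0.183
grip_force: 35.0
t22.4 tcp [ 665.2 -125.8  122.6] psi 145.0 zax [ 0.    -0.001 -1.   ] F [-1.   0.5  1.1] w 17.2 g 35.0 q7 0.67
 now-frame [  -0.7   -4.7 -142.4]  end-frame xy [-0.7 -4.7]  turn z 0.001
 now-frame [ 158.3 -258.6    0. ]  end-frame xy [ 274.3 -129.2]  turn z -0.581
```

```bash
python3 -m inch '[[[10,0,0,-30,0,0,0],[10,0,0,-50,0,0,0],[10,0,0,-50,0,0,0],[10,10,-17,-10,0,0,0],[10,24,-40,0,0,0,0],[10,26,-44,0,0,0,0],[10,27,-45,0,0,0,0],[10,27,-45,0,0,0,0],[10,26,-43,0,0,0,0],[10,17.6,-29.3,0,0,0,0]]]';python3 -m inch '[[[10,0,0,0,0,0,-0.15],[10,0,0,0,0,0,-0.15],[10,0,0,0,0,0,-0.15],[10,0,0,0,0,0,-0.13],[10,0,0,0,0,0,0]]]';python3 to.py 385 -251 190.6 178.3
python3 - <<'E'
from h import *
from scipy.spatial.transform import Rotation as Ro
s=state();c=get_calibration("wrist");im=capture("wrist")
R=Ro.from_quat(s["tool_rot"]).as_matrix();p=s["tcp_pos"]
print(proj([p+R@[.03,0,.0776],p+R@[-.03,0,.0776]],c))
a=np.radians(178.3);u=np.array([np.cos(a),np.sin(a),0]);v=np.array([-u[1],u[0],0])*.046;u=u*.074;o=np.array([.385,-.251,.076])
print(proj([o+u+v,o+u-v,o-u-v,o-u+v],c))
cv2.imwrite("pics/w6.png",im[:,:,::-1])
E
```

```text
clock: 23.6
tcp_pos: [0.3825, -0.2519, 0.2621]
tool_rot: [0.301, 0.954, -0.0, -0.001]
ft_force: [1.3, -0.3, -1.8]
width: 0.185
grip_force: 35.0
clock: 24.22
tcp_pos: [0.3849, -0.251, 0.2621]
tool_rot: [0.016, 1.0, 0.0, -0.0]
ft_force: [1.1, 0.2, -1.6]
width: 0.182
grip_force: 35.0
t24.2 tcp [ 384.9 -251.   262.1] psi 178.2 zax [-0.     0.001 -1.   ] F [ 1.1  0.2 -1.6] w 17.1 g 35.0 q7 1.49
 now-frame [-0.1  0.  71.5]  end-frame xy [-0.1  0. ]  turn z -0.002
[[251.5415129  205.41188515]
 [251.67310482 306.14126258]]
[[194.1937764  111.23494172]
 [309.30367457 111.0010349 ]
 [301.82032194 275.93424889]
 [202.55664521 276.11959623]]
```

View pics/w6.png

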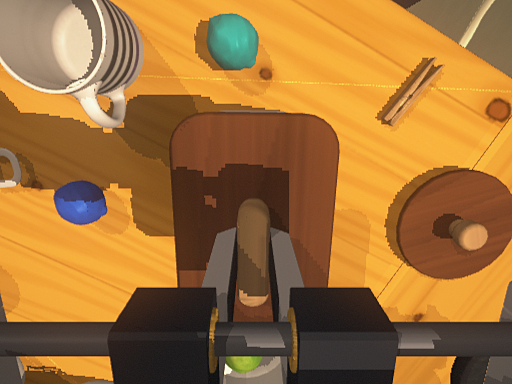

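The box is hidden under the lid, apart from a thin rim sliver at (255,111) where the far rim is predicted, so it's aligned. Lowering.

```bash
python3 -m inch '[[[10,-1,0,20,0,0,0],[10,0,0,25,0,0,0],[10,0,0,12,0,0,0],[10,0,0,8,0,0,0],[10,0,0,4,0,0,0],[10,0,0,2,0,0,0],[10,0,0,0,0,0,0]]]';python3 to.py 385 -251 190.6 178.3
```

```text
clock: 25.15
tcp_pos: [0.3863, -0.2511, 0.1914]
tool_rot: [0.015, 1.0, -0.0, 0.0]
ft_force: [-0.6, 1.2, -1.9]
width: 0.184
grip_force: 35.0
t25.1 tcp [ 386.3 -251.1  191.4] psi 178.3 zax [ 0.001 -0.    -1.   ] F [-0.6  1.2 -1.9] w 17.3 g 35.0 q7 1.35
 now-frame [1.3 0.1 0.8]  end-frame xy [1.3 0.1]  turn z -0.000
```

```bash
python3 -m inch '[[[10,0,0,1,0,0,0],[10,0,0,1,0,0,0],[10,0,0,0,0,0,0]]]';python3 -m inch '[[[30,0,0,0,0,0,0],[40,0,0,0,0,0,0],[40,0,0,-30,0,0,0],[50,0,0,-40,0,0,0],[60,-8,32,0,0,0,0],[60,-12,48,0,0,0,0],[60,-12,50,0,0,0,0],[60,-12,48,0,0,0,0],[60,-9,40,0,0,0,0],[60,0,0,0,0,0,0]]]';python3 to.py 439.5 -32 117 178
python3 - <<'E'
from h import *
c=get_calibration("wrist");im=capture("wrist")
print(proj([.4395,-.032,.045],c))
cv2.imwrite("pics/w7.png",im[:,:,::-1])
E
```

```text
clock: 25.52
tcp_pos: [0.3863, -0.2511, 0.1901]
tool_rot: [0.015, 1.0, -0.001, 0.0]
ft_force: [-1.4, 1.0, 9.6]
width: 0.184
grip_force: 35.0
clock: 26.78
tcp_pos: [0.4464, -0.0313, 0.2596]
tool_rot: [0.012, 1.0, 0.001, 0.001]
ft_force: [0.7, -0.2, -0.3]
width: 0.638
grip_force: 0.0
t26.8 tcp [446.4 -31.3 259.6] psi 178.7 zax [ 0.002  0.002 -1.   ] F [ 0.7 -0.2 -0.3] w 60.0 g 0.0 q7 0.99
 now-frame [  7.2  -1.1 142.5]  end-frame xy [ 6.9 -0.9]  turn z 0.011
[[250.86089002 183.34480166]]
```

View pics/w7.png

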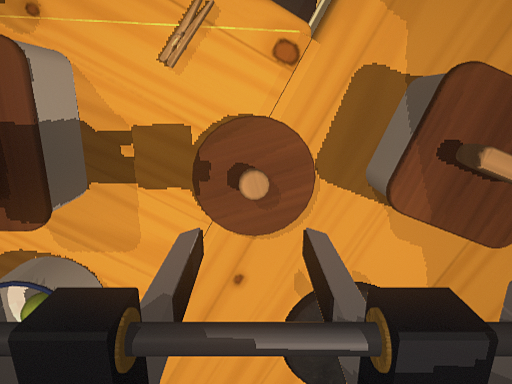

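The knob is at (254,184) against a predicted (251,183). Both closed boxes look flush. Descending.

```bash
python3 -m inch '[[[60,7,1,30,0,0,0],[60,0,0,45,0,0,0],[60,0,0,40,0,0,0],[60,0,0,18,0,0,0],[60,0,0,7,0,0,0],[60,0,0,1,0,0,0],[60,0,0,0,0,0,0]]]';python3 to.py 439.5 -31 117 178; python3 -m inch '[[[20,0,0,0,0,0,0],[20,0,0,0,0,0,0],[20,0,0,0,0,0,0],[20,0,0,0,0,0,0]]]' 35;python3 to.py 587.5 -268 265 178
```

```text
clock: 27.7
tcp_pos: [0.439, -0.0339, 0.1188]
tool_rot: [0.015, 1.0, -0.0, 0.001]
ft_force: [-0.4, -0.4, -0.0]
width: 0.639
grip_force: 0.0
t27.7 tcp [439.  -33.9 118.8] psi 178.2 zax [ 0.001 -0.    -1.   ] F [-0.4 -0.4 -0. ] w 60.1 g 0.0 q7 0.67
 now-frame [-0.4  3.   1.8]  end-frame xy [-0.4  3. ]  turn z 0.004
clock: 28.2
tcp_pos: [0.439, -0.033, 0.1184]
tool_rot: [0.015, 1.0, 0.0, 0.001]
ft_force: [-0.5, 1.4, 2.0]
width: 0.303
grip_force: 35.0
t28.2 tcp [439.  -33.  118.4] psi 178.3 zax [ 0.001  0.001 -1.   ] F [-0.5  1.4  2. ] w 28.5 g 35.0 q7 0.66
 now-frame [-155.5 -230.4 -146.6]  end-frame xy [-156.6 -229.7]  turn z 0.006
```

```bash
python3 -m inch '[[[20,0,0,-30,0,0,0],[20,0,0,-50,0,0,0],[20,0,0,-50,0,0,0],[20,-12,-18,-12,0,0,0],[20,-25,-37,0,0,0,0],[20,-28,-41,0,0,0,0],[20,-28,-41,0,0,0,0],[20,-28,-41,0,0,0,0],[20,-22,-33,0,0,0,0],[20,-12.5,-19.4,0,0,0,0]]]'; python3 -m inch '[[[20,0,0,0,0,0,0],[20,0,0,0,0,0,0]]]';python3 to.py 587.5 -268 172.4 178
python3 - <<'E'
from h import *
from scipy.spatial.transform import Rotation as Ro
s=state();c=get_calibration("wrist");im=capture("wrist")
R=Ro.from_quat(s["tool_rot"]).as_matrix();p=s["tcp_pos"]
o=np.array([.5875,-.268,.062])
print("knob",proj([p+R@[0,0,.0734]],c),"rim far",proj([o+[-.06,0,0],o+[-.03,.052,0],o+[-.03,-.052,0]],c))
cv2.imwrite("pics/w8.png",im[:,:,::-1])
E
```

```text
clock: 29.45
tcp_pos: [0.5871, -0.271, 0.2591]
tool_rot: [0.016, 1.0, -0.0, -0.001]
ft_force: [-0.4, -0.1, -1.5]
width: 0.307
grip_force: 35.0
clock: 29.7
tcp_pos: [0.5864, -0.267, 0.2598]
tool_rot: [0.014, 1.0, 0.001, -0.001]
ft_force: [0.6, 0.3, -1.4]
width: 0.303
grip_force: 35.0
t29.7 tcp [ 586.4 -267.   259.8] psi 178.4 zax [-0.002  0.001 -1.   ] F [ 0.6  0.3 -1.4] w 28.5 g 35.0 q7 1.44
 now-frame [-1.2 -1.1 87.4]  end-frame xy [-1.1 -0.9]  turn z 0.007
knob [[251.60605385 261.91511783]] rim far [[248.62875174 129.42548449]
 [309.33111144 162.65223641]
 [190.29326978 166.04589503]]
```

View pics/w8.png

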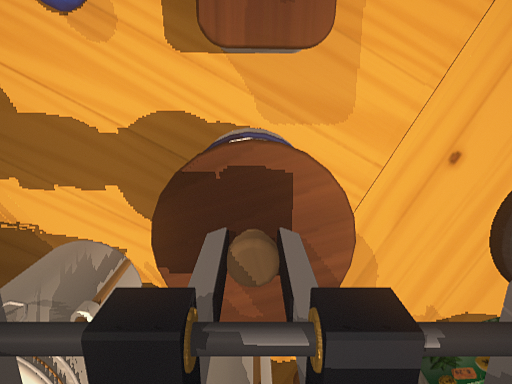

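The knob is at (254,258) and the rim's far edge at (250,131). That is a small offset, which I'm correcting with x −3, y −1.5, then lowering.

```bash
python3 -m inch '[[[20,-3,-1.5,25,0,0,0],[20,0,0,32,0,0,0],[20,0,0,15,0,0,0],[20,0,0,8,0,0,0],[20,0,0,4,0,0,0],[20,0,0,2,0,0,0],[20,0,0,0,0,0,0]]]';python3 to.py 587.5 -268 172.4 178.3
```

```text
clock: 30.62
tcp_pos: [0.5904, -0.2702, 0.1747]
tool_rot: [0.015, 1.0, -0.0, 0.0]
ft_force: [-0.5, -0.7, -1.9]
width: 0.309
grip_force: 35.0
t30.6 tcp [ 590.4 -270.2  174.7] psi 178.3 zax [ 0.001 -0.    -1.   ] F [-0.5 -0.7 -1.9] w 29.1 g 35.0 q7 1.38
 now-frame [3.  2.1 2.3]  end-frame xy [3.  2.1]  turn z -0.000
```

```bash
python3 -m inch '[[[20,0,0,1.5,0,0,0],[20,0,0,1.5,0,0,0],[20,0,0,0,0,0,0]]]'; python3 to.py
```

```text
clock: 31.0
tcp_pos: [0.5905, -0.27, 0.1722]
tool_rot: [0.015, 1.0, -0.0, 0.0]
ft_force: [-1.4, 0.5, 4.9]
width: 0.307
grip_force: 35.0
t31.0 tcp [ 590.5 -270.   172.2] psi 178.3 zax [ 0.001 -0.001 -1.   ] F [-1.4  0.5  4.9] w 28.9 g 35.0 q7 1.37
```

Contact came at 172.2, as expected for a seated lid. Releasing, lifting clear and checking all three.

```bash
python3 -m inch '[[[20,0,0,1,0,0,0],[40,0,0,0,0,0,0],[60,0,0,0,0,0,0],[60,0,0,0,0,0,0],[60,0,0,-30,0,0,0],[60,0,0,-50,0,0,0],[60,0,0,-50,0,0,0],[60,0,0,-30,0,0,0],[60,0,0,0,0,0,0]]]'; python3 -m inch '[[[60,0,-40,0,0,0,0],[60,0,-50,0,0,0,0],[60,0,-50,0,0,0,0],[60,0,-40,0,0,0,0],[60,0,0,0,0,0,0]]]'
python3 - <<'E'
from h import *
im=cv2.resize(capture("scene")[120:280,190:360,::-1],None,fx=3,fy=3,interpolation=cv2.INTER_CUBIC)
t=cv2.resize(capture("top")[105:255,160:380,::-1],(510,348),interpolation=cv2.INTER_CUBIC)
cv2.imwrite("pics/end.png",cv2.resize(np.vstack([im,t]),(365,595)))
cv2.imwrite("pics/end_s.png",im)
E
```

```text
clock: 32.12
tcp_pos: [0.5912, -0.2701, 0.3326]
tool_rot: [0.015, 1.0, -0.001, 0.002]
ft_force: [-0.3, -0.8, -0.2]
width: 0.639
grip_force: 0.0
clock: 32.75
tcp_pos: [0.5825, -0.4543, 0.3266]
tool_rot: [0.018, 1.0, -0.0, -0.002]
ft_force: [0.3, -0.6, -0.2]
width: 0.638
grip_force: 0.0
```

View pics/end_s.png

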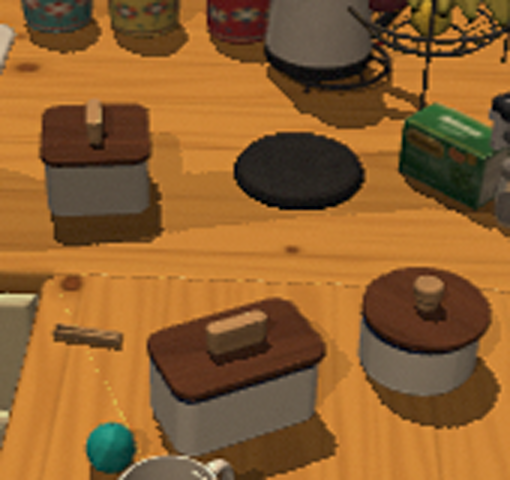

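View pics/end.png

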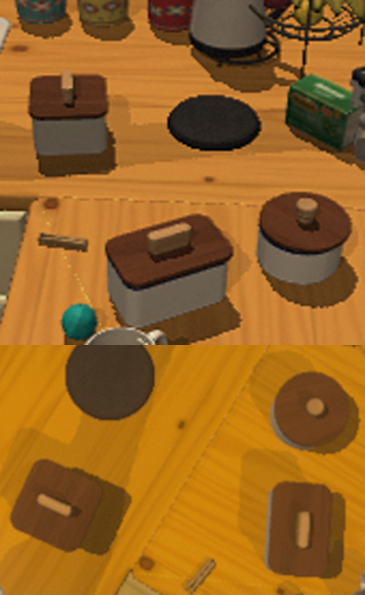

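All three lids sit flush on their boxes: square at (95,160), oblong at (235,370) and round at (425,330) in the scene crop. The boxes are upright and the robot is clear.

```bash
python3 -c "from workcell import *;print(finish_job())"
```

```text
the job is handed in; nothing more can be done
None
```

The lime is in the round box and the garlic in the square one; all three boxes are closed with their own lids, flush in the final pictures, and I handed the job in at about 33 s on the robot's clock (no verdict was returned).

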